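Open the gearbox's oil filler

ROBOT

A 6-joint arm with a two-finger parallel gripper is mounted at the origin on a cart in front of the work surface, level with it; the furniture and walls round the work are solid. World frame = base frame: x ahead of the robot, y to its left, z up, the work surface at z = 0. Lengths are in m, angles in degrees, forces in N, time in s.
With the tool pointing down it reaches from about 0.25 to 0.725 m from the base axis. Payload 9.7 kg.
Tool frame: the origin (TCP) lies midway between the tips of the shut fingers; the grasp point (between the pads) lies 19 mm behind it; z points along the fingers, y is the line along which they close (so a half turn about z gives the same grasp; the last joint's range is limited). The gripper opens to 85 mm and grips with 20 to 120 N. Pads are 22 mm wide; open, the fingers measure 114 mm over their backs; the gripper's body (76 mm by 85 mm) begins 54 mm behind the grasp point. The pads swing forward as they close: fully open they stand 13 mm farther back than shut.
Start: joints at [76.375, 4.979, 10.078, 95.1, 0, 90], TCP at [0.13, 0.535, 0.231] pointing down, gripper open.
Joint ranges: [-179.16, 179.16], [-48.56, 103.87], [-65.8, 70.77], [-126.05, 130.52], [-82.76, 87.17], [-180, 180]. Speed limits (degrees/s): [127.2, 127.2, 147.25, 180, 180, 180].

INTERFACE

Orientations are given as [roll, pitch, yaw] about the fixed x, y, z axes, in that order (R = Rz(yaw) Ry(pitch) Rx(roll)).
In Python, from workcell import bot gives the robot as it stands.
- The arm moves only by the shell command python3 -m crank 'ROWS' [FORCE]. ROWS is JSON, a list of rows, each an object with "gripper": the finger opening in mm, from 0 to 85.4; "travel": the shift along the tool's x, y, z in mm, a list of three; "twist": the turn, a rotation vector about the tool's x, y, z in rad, a list of three. In form: [{"gripper": gripper, "travel": [tx, ty, tz], "twist": [rx, ry, rz]}, ...]. A call has 1 to 12 rows; each row shifts and turns the commanded pose from where the row before left it, along the tool's axes as they then stand; what a row does not reach is not made up. A row lasts 1/8 s, in which the tool goes at most 62.5 mm and 10.7 degrees, less where a joint would pass 70% of its speed; a pose out of reach is approached as far as the arm can. A call is refused whole if a number of a shift passes 62.5 or a number of a turn 0.188, either way. A call with a gripper value outside its range is refused whole. The fingers move at their own pace and stop on an object; FORCE is the grip in N (left out, the last holds). Time passes only in rows, so rows that do not move let the fingers close. It gives the time, the measured TCP pose, the force, the opening and the grip force at its end, in the units of the state.
- bot.get_obs(): the state, without advancing time (a new reading comes with each control period).
- bot.camera(name): name is "scene" or "top"; returns the picture (384x512x3 uint8, red, green, blue); there is no depth.
- bot.calibration(name): a dict with "vfov" (degrees; the focal length in pixels is half the picture's height over the tangent of half this angle, whatever the lens; pixels are square), "cx", "cy" (the principal point, pixels), "camera_from_world" (4x4, takes a point from world to camera coordinates). Camera axes: x right, y down, z forward; pixel columns grow to the right and rows downward; lengths in m; the calibration is good to about 2 mm. A picture is of the moment at which its call begins. calibration takes no time and is no camera call.
- bot.job_done(): hands the job in; it is judged then, once.
The state is a dict: "time": time; "q": joint angles; "qd": joint speeds; "joint_efforts": joint torques, N m; "ee_pos": TCP position; "tcp_rot": TCP orientation; "wrist_force": force on the tool from outside, world axes, zero at the start; "torque": the same for the moment, N m; "opening": finger opening in m; "grasp_force": force on a finger pad.
Only numpy, scipy, OpenCV 4.12 (cv2) and the standard library are available. Lean on these libraries where they do the work, as an engineer would, in place of code of your own. Each camera call takes 0.05 s, during which the arm holds its last target. There are 200 camera calls.

TASK

Open the gearbox for an oil top-up: unscrew the round filler cap from its slanting neck, turning it anticlockwise in several re-gripped turns until the thread lets go (do not pull it off by force), then lift it clear and set it gently down in the drip tray, standing upright on its open end, and let go. Leave the oil can, the big nut and the nail carton where they stand.

Things in the scene. Friction and masses are not known exactly. Their poses are not given: they have to be found in the camera images.
- gearbox: Small grey cast gearbox, bolted down, foot 130 x 120 mm; case x -40 to 56, y +-42 mm, 116 mm high; shaft stub to y = +74 mm at 82 mm height; small brass breather on top (131 mm high). Origin: centre of the foot's underside; z up. Its filler neck, at the top of the front (-x) side, leans 30 degrees from vertical towards the gearbox's -x.
- neck_foot (a point): Point on the filler neck's axis level with the lower edge of the fully screwed-on cap, 135 mm above the table. z points outwards along the axis (30 degrees from vertical), y is the gearbox's y. Does not move. The steel spigot under the cap (32 mm diameter, 45 over its thread) ends 30 mm beyond this point; a 51 mm boss lies below it.
- cap_grip (a point): Grip point of the cap, on its axis, 36 mm above its open edge, 16 mm below its top; z points out of the closed top, x along the index bar. Grip across any diameter with 25 to 40 N, the fingers along the axis; 60 mm round the axis is free here. At the start its axes are parallel to those of neck_foot. Once free (see cap) it must rise a further 15 mm along the axis to clear the spigot.
- cap: Dark ribbed round filler cap, 55 mm across, 52 high, 0.2 kg, hollow below (48 mm bore, 30 deep), index bar on top. Origin: centre of its open edge; axes as cap_grip. Right-hand thread, 24 mm lead, 2 mm play: anticlockwise from the top (positive about z) it rises 3.8 mm a radian, so the hand rises too; free after 4.7 rad (18 mm up). Let go before 4 rad it stays, sagging 3 mm, leaning up to 10 deg.
- drip_tray: Low open tray of bare aluminium sheet, 130 x 150 mm outside (x by y), fixed to the table; floor 3 mm thick, walls 3 mm thick, rolled rim with its top 16.5 mm above the table. Origin: centre of its underside; z is up. It stands 180 mm or more to one side of the gearbox, either side; the two may change places.
- oil_can: Red oil can with a thin bent spout, 69 x 77 x 147 mm, standing loose at the left front corner of the table, to be left alone. Origin: centre of its underside.
- big_nut: Rusty hexagon nut, 38 x 40 x 22 mm, lying loose behind the vise, to be left alone. Origin: centre of its underside.
- nail_carton: Small carton, white with a blue band, 90 x 66 x 35 mm, lying loose in front of the wooden box, to be left alone. Origin: centre of its underside.

How it is judged:
By the outcome, as a careful person would: the job done as asked, in the order asked, and still so for the second after the job is handed in, with the robot touching nothing.
It also fails if it takes over 72 s, if anything falls off the work surface, if the arm or the gripper's body presses on something with over 40 N, if the wrist force passes 120 N, or if a joint passes its speed limit or range.

## Working session

There is one attempt and no reset: what is moved stays moved. The work goes in short steps, Python scripts to look and compute and a shell command to move; the robot and the scene stay as the last step left them, time stands still between calls to the robot, and variables do not carry over. Pictures are saved under pics/ and viewed, at most 10 in all, crops included, and the job is handed in when it is done.

```bash
ls; mkdir -p pics; python3 - <<'E'
from workcell import bot
import cv2
for n in("scene","top"):
    cv2.imwrite(f"pics/{n}0.png",bot.camera(n)[:,:,::-1]); c=bot.calibration(n); print(n,c)
print(bot.get_obs())
E
```

```text
pics
scene {'vfov': 45.65961207058484, 'cx': 263.2488831173082, 'cy': 187.0166292670787, 'camera_from_world': array([[-0.90889769, -0.41697962,  0.00574332,  0.37587894],
       [-0.28743564,  0.6164314 , -0.733071  ,  0.31935635],
       [ 0.3021353 , -0.66793737, -0.68012788,  0.8819269 ],
       [ 0.        ,  0.        ,  0.        ,  1.        ]])}
top {'vfov': 53.85818239063851, 'cx': 251.8730025537496, 'cy': 195.32472636231853, 'camera_from_world': array([[-0.00489117, -0.9996883 ,  0.0244821 , -0.19341823],
       [-0.99031768,  0.00144585, -0.13881213,  0.49923831],
       [ 0.13873347, -0.02492401, -0.99001607,  1.0575682 ],
       [ 0.        ,  0.        ,  0.        ,  1.        ]])}
{'time': 0.1, 'q': array([ 7.63743378e+01,  5.00832219e+00,  1.00401364e+01,  9.50986234e+01,
       -8.42438571e-04,  8.99996850e+01]), 'qd': array([ 0.09196309, -0.10377807,  0.06059295, -0.04339715,  0.12109601,
       -0.05717268]), 'joint_efforts': array([ 7.54928169e-05, -5.21562481e+01,  4.65652514e+01,  1.59019599e-02,
        2.78000266e-05,  1.74863311e-05]), 'ee_pos': array([0.12952658, 0.53433364, 0.2306606 ]), 'tcp_rot': array([-1.79933191e+02,  8.42070720e-04,  1.66374654e+02]), 'wrist_force': array([ 0.87607996, -0.48592161, -0.11169231]), 'torque': array([ 0.0342412 , -0.02569836,  0.02881708]), 'grasp_force': 0.0, 'opening': 0.08547119766595158}
```

View pics/scene0.png

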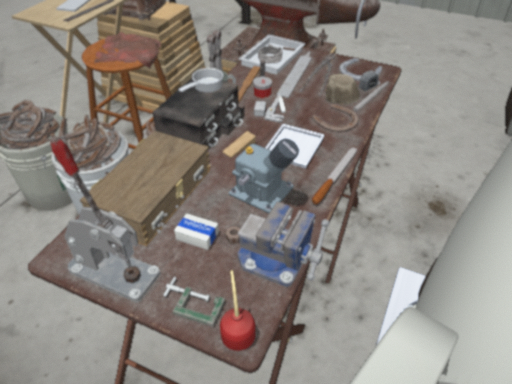

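View pics/top0.png

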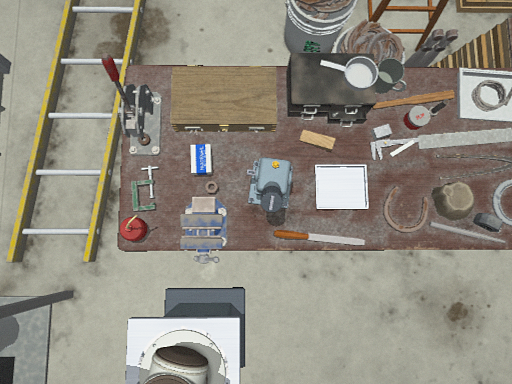

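The gearbox is at about (270,182) in the top view, with the cap at (276,213) leaning towards the robot. The tray is at (341,187), to the robot's right. Scene view: cap at (285,152). I'll enlarge both next.

```bash
python3 - <<'E'
import cv2,numpy as np
a=cv2.imread("pics/top0.png")[145:245,235:375]; b=cv2.imread("pics/scene0.png")[115:215,220:340]
a=cv2.resize(a,None,fx=5,fy=5,interpolation=cv2.INTER_CUBIC); b=cv2.resize(b,None,fx=5,fy=5,interpolation=cv2.INTER_CUBIC)
cv2.imwrite("pics/ta.png",a);cv2.imwrite("pics/sb.png",b)
E
```

```text
(no output)
```

View pics/ta.png

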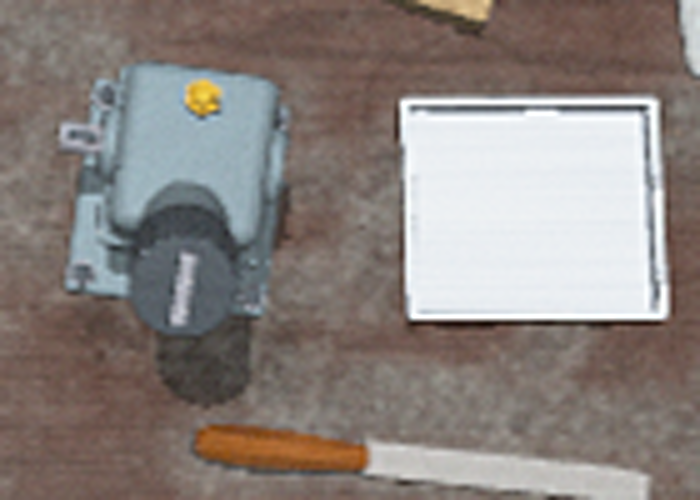

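View pics/sb.png

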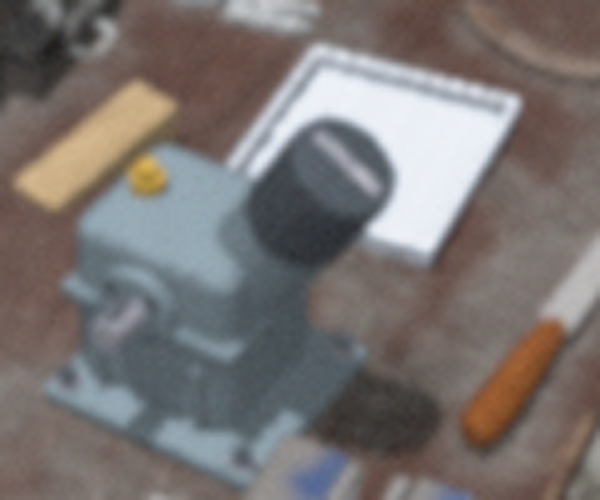

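Top crop: cap top centre (184,288), bar ends (190,255)/(176,325), breather (204,97), tray corners (402,98),(660,98),(668,320),(408,322). Scene crop: cap top centre (348,162), bar ends (318,133)/(378,190).

```bash
cat > h.py <<'E'
import numpy as np,cv2
from workcell import bot
from scipy.spatial.transform import Rotation as R
from scipy.optimize import least_squares
C={n:bot.calibration(n) for n in("scene","top")}
def K(n): c=C[n]; f=192/np.tan(np.radians(c['vfov']/2)); return np.array([[f,0,c['cx']],[0,f,c['cy']],[0,0,1]])
def proj(n,p): q=C[n]['camera_from_world']@np.r_[p,1]; q=K(n)@q[:3]; return q[:2]/q[2]
def ray(n,uv):
    M=C[n]['camera_from_world']; d=M[:3,:3].T@np.linalg.inv(K(n))@np.r_[uv,1]; o=-M[:3,:3].T@M[:3,3]; return o,d
def atz(n,uv,z): o,d=ray(n,uv); return o+d*(z-o[2])/d[2]
def tri(a,b): return least_squares(lambda p:np.r_[proj("top",p)-a,proj("scene",p)-b],[.4,-.1,.1]).x
t=lambda x,y:((x+.5)/5-.5+235,(y+.5)/5-.5+145)
s=lambda x,y:((x+.5)/5-.5+220,(y+.5)/5-.5+115)
E
python3 - <<'E'
from h import *
print("captop",tri(t(184,288),s(348,162)),atz("top",t(184,288),.181),atz("scene",s(348,162),.181))
a=tri(t(190,255),s(318,133));b=tri(t(176,325),s(378,190));print("bar",a,b,np.degrees(np.arctan2(*(a-b)[1::-1])))
br=tri(t(204,97),s(147,175));print("breather",br,atz("top",t(204,97),.128))
c=np.array([atz("top",t(*p),.0165) for p in[(402,98),(660,98),(668,320),(408,322)]]);print(c,c.mean(0), [np.degrees(np.arctan2(*(c[i]-c[j])[1::-1])) for i,j in((0,1),(3,2),(0,3),(1,2))])
for n,p in(("case top back-left",(122,65)),("front-left",(112,228)),("back right",(278,78)),("front right",(256,245))): print(n,atz("top",t(*p),.114))
for p in((68,290),(262,315)): print("foot",atz("top",t(*p),.012))
E
```

```text
captop [ 0.4599368  -0.24071877  0.17991392] [ 0.46097962 -0.24030849  0.181     ] [ 0.45841316 -0.2395671   0.181     ]
bar [ 0.4758484  -0.24297885  0.18996643] [ 0.44255141 -0.23693817  0.17182973] -10.282666756015468
breather [ 0.57168243 -0.256909    0.12335512] [ 0.57086366 -0.25642417  0.128     ]
[[ 0.59549124 -0.38534806  0.0165    ]
 [ 0.59558788 -0.54131577  0.0165    ]
 [ 0.46134392 -0.53972918  0.0165    ]
 [ 0.46051921 -0.38509844  0.0165    ]] [ 0.52823556 -0.46287286  0.0165    ] [np.float64(90.03550101474056), np.float64(90.30557702511233), np.float64(-0.10596160753360322), np.float64(-0.6771315265454707)]
case top back-left [ 0.5918495 -0.2130499  0.114    ]
front-left [ 0.50179545 -0.2069747   0.114     ]
back right [ 0.58466176 -0.29835234  0.114     ]
front right [ 0.49242476 -0.28468974  0.114     ]
foot [ 0.48045859 -0.18467804  0.012     ]
foot [ 0.46534637 -0.29936724  0.012     ]
```

```bash
cat >> h.py <<'E'
psi=np.radians(-7.5)
cz=np.array([-.5*np.cos(psi),-.5*np.sin(psi),np.sqrt(.75)])
cg=np.array([.460,-.2405,.180])-.016*cz
def now(): o=bot.get_obs(); return o,o['ee_pos'],R.from_euler('xyz',o['tcp_rot'],degrees=True)
def target(roll): # tool z=-cz; roll 0: tool y along gearbox y
    y=np.array([-np.sin(psi),np.cos(psi),0]); x=np.cross(y,-cz); return R.from_matrix(np.c_[x,y,-cz])*R.from_rotvec([0,0,roll])
E
python3 - <<'E'
from h import *
o,p,r=now(); tgt=np.array([.435,-.237,.32])
print("tool move mm",1e3*r.inv().apply(tgt-p))
for a in range(-180,181,30):
    v=(r.inv()*target(np.radians(a))).as_rotvec(); print(a,v.round(3))
E
```

```text
tool move mm [-478.58241389 -677.76860479  -88.54211705]
-180 [-0.786  0.044  2.935]
-150 [ 0.688 -0.226 -2.642]
-120 [ 0.539 -0.352 -2.141]
-90 [ 0.393 -0.439 -1.635]
-60 [ 0.25  -0.494 -1.126]
-30 [ 0.109 -0.521 -0.616]
0 [-0.029 -0.523 -0.104]
30 [-0.165 -0.501  0.407]
60 [-0.297 -0.455  0.918]
90 [-0.427 -0.382  1.428]
120 [-0.552 -0.279  1.935]
150 [-0.673 -0.141  2.439]
180 [-0.786  0.044  2.935]
```

```bash
python3 -m crank '[{"gripper":85,"travel":[0,0,-44],"twist":[0,0,0]},{"gripper":85,"travel":[0,0,-44],"twist":[0,0,0]},{"gripper":85,"travel":[-30,-42,0],"twist":[0,0,0]},{"gripper":85,"travel":[-30,-42,0],"twist":[0,0,0]},{"gripper":85,"travel":[-30,-42,0],"twist":[0,0,0]},{"gripper":85,"travel":[-30,-42,0],"twist":[0,0,0]},{"gripper":85,"travel":[-30,-42,0],"twist":[0,0,0]},{"gripper":85,"travel":[-30,-42,0],"twist":[0,0,0]},{"gripper":85,"travel":[-30,-42,0],"twist":[0,0,0]},{"gripper":85,"travel":[-30,-42,0],"twist":[0,0,0]},{"gripper":85,"travel":[-30,-42,0],"twist":[0,0,0]},{"gripper":85,"travel":[-30,-42,0],"twist":[0,0,0]}]' 30
python3 - <<'E'
from h import *
o,p,r=now(); print(o['q'].round(1)); print(1e3*r.inv().apply(np.array([.435,-.237,.32])-p))
E
```

```text
time: 1.6
ee_pos: [0.3224, 0.054, 0.3192]
tcp_rot: [180.0, 0.0, 166.4]
wrist_force: [0.9, 0.5, -0.3]
opening: 0.085
grasp_force: 0.0
[  9.5 -21.5  -3.2 108.3   0.   23.1]
[-177.99424802 -256.32426493   -0.80553812]
```

```bash
python3 -m crank '[{"gripper":85,"travel":[-30,-43,0],"twist":[0,0,0]},{"gripper":85,"travel":[-30,-43,0],"twist":[0,0,0]},{"gripper":85,"travel":[-30,-43,0],"twist":[0,0,0]},{"gripper":85,"travel":[-30,-43,0],"twist":[0,0,0]},{"gripper":85,"travel":[-30,-43,0],"twist":[0,0,0]},{"gripper":85,"travel":[-28,-41,0],"twist":[0,0,0]},{"gripper":85,"travel":[0,0,0],"twist":[-0.007,-0.131,-0.026]},{"gripper":85,"travel":[0,0,0],"twist":[-0.007,-0.131,-0.026]},{"gripper":85,"travel":[0,0,0],"twist":[-0.007,-0.131,-0.026]},{"gripper":85,"travel":[0,0,0],"twist":[-0.007,-0.131,-0.026]},{"gripper":85,"travel":[0,0,0],"twist":[0,0,0]}]' 30
cat > rel.py <<'E'
from h import *
import sys
# offset to cap axis: back = distance of TCP outward from grip point
o,p,r=now(); print('q',o['q'].round(1),'lateral+axial to grip (tool mm)',(1e3*r.inv().apply(cg-p)).round(1),'twist',(r.inv()*target(0)).as_rotvec().round(3))
E
python3 rel.py; python3 - <<'E'
from h import *
a=bot.camera("top")[140:250,210:350,::-1]; b=bot.camera("scene")[60:210,190:370,::-1]
a=cv2.resize(a,(560,440),interpolation=cv2.INTER_CUBIC); b=cv2.resize(b,(720,600),interpolation=cv2.INTER_CUBIC)
cv2.imwrite("pics/t1.png",a);cv2.imwrite("pics/s1.png",b)
E
```

```text
time: 2.98
ee_pos: [0.4331, -0.2347, 0.3186]
tcp_rot: [-180.0, 30.1, 172.4]
wrist_force: [0.5, 0.3, 1.3]
opening: 0.0852
grasp_force: 0.0
q [-36.5 -27.9 -13.6  77.4  14.  -25.5] lateral+axial to grip (tool mm) [ 45.7  -2.1 149.7] twist [-0.001  0.001 -0.002]
```

View pics/s1.png

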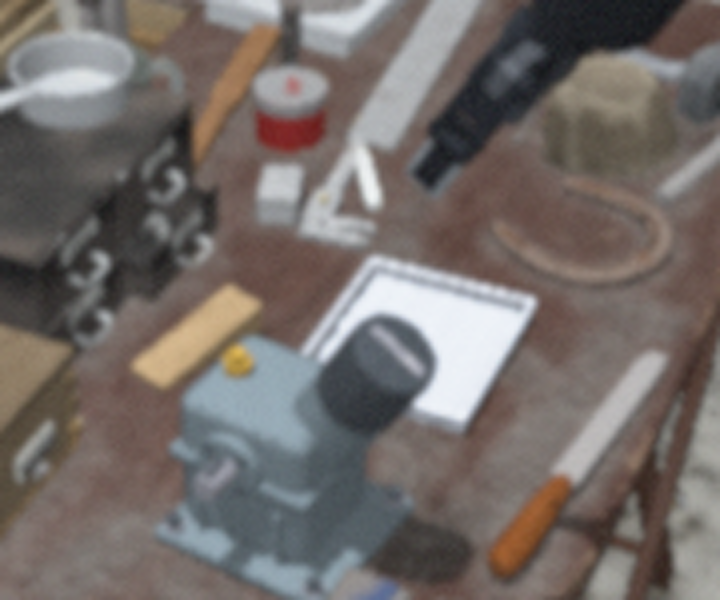

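The gripper hangs above and behind the cap, at (430,180) in the crop, parallel to the neck axis. The cap is unchanged, so I approach along the axis.

```bash
python3 -m crank '[{"gripper":85,"travel":[23,-1,30],"twist":[0,0,0]},{"gripper":85,"travel":[23,-1,40],"twist":[0,0,0]},{"gripper":85,"travel":[0,0,30],"twist":[0,0,0]},{"gripper":85,"travel":[0,0,0],"twist":[0,0,0]}]' 30 && python3 rel.py; python3 - <<'E'
from h import *
a=bot.camera("top")[140:250,210:350,::-1]; b=bot.camera("scene")[95:195,220:340,::-1]
a=cv2.resize(a,(509,400),interpolation=cv2.INTER_CUBIC); b=cv2.resize(b,(480,400),interpolation=cv2.INTER_CUBIC)
cv2.imwrite("pics/s2.png",np.hstack([b,a[:,:310]]))
E
```

```text
time: 3.58
ee_pos: [0.445, -0.2379, 0.2075]
tcp_rot: [179.9, 29.7, 172.5]
wrist_force: [-0.3, -0.3, 0.8]
opening: 0.0851
grasp_force: 0.0
q [-35.8 -29.3 -26.9  65.7  13.7 -25. ] lateral+axial to grip (tool mm) [ 0.4 -0.8 47.4] twist [ 0.002 -0.005 -0.001]
```

View pics/s2.png

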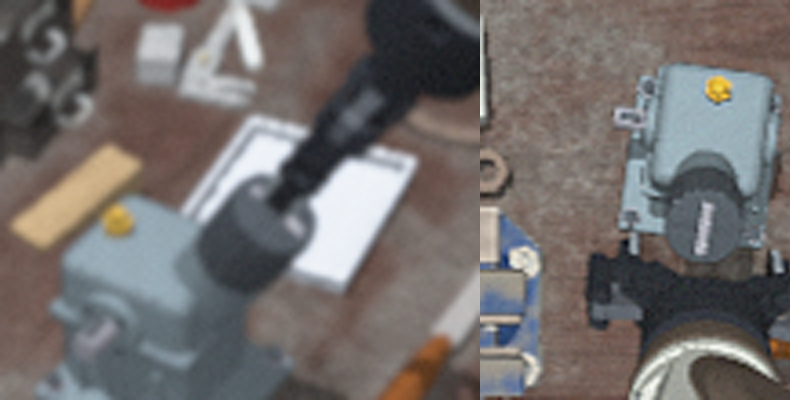

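Top view: the fingertips at x≈632 and 778 straddle the cap, centred at about 704, so the alignment is good. I advance and close.

```bash
python3 -m crank '[{"gripper":85,"travel":[0,-1,25],"twist":[0,0,0]},{"gripper":85,"travel":[0,0,25],"twist":[0,0,0]},{"gripper":85,"travel":[0,0,21],"twist":[0,0,0]},{"gripper":85,"travel":[0,0,0],"twist":[0,0,0]},{"gripper":40,"travel":[0,0,0],"twist":[0,0,0]},{"gripper":40,"travel":[0,0,0],"twist":[0,0,0]},{"gripper":40,"travel":[0,0,0],"twist":[0,0,0]},{"gripper":40,"travel":[0,0,0],"twist":[0,0,0]}]' 32 && python3 rel.py
```

```text
time: 4.68
ee_pos: [0.4802, -0.2443, 0.1502]
tcp_rot: [-179.9, 30.2, 172.5]
wrist_force: [-3.6, 2.9, 6.1]
opening: 0.0544
grasp_force: 32.9
q [-33.7 -25.4 -31.   56.8  12.8 -23. ] lateral+axial to grip (tool mm) [  2.8   1.1 -20. ] twist [-0.001  0.003  0.   ]
```

```bash
python3 -m crank '[{"gripper":40,"travel":[0,0,-0.6],"twist":[0,0,-0.18]},{"gripper":40,"travel":[0,0,-0.7],"twist":[0,0,-0.18]},{"gripper":40,"travel":[0,0,-0.7],"twist":[0,0,-0.18]},{"gripper":40,"travel":[0,0,-0.7],"twist":[0,0,-0.18]},{"gripper":40,"travel":[0,0,-0.7],"twist":[0,0,-0.18]},{"gripper":40,"travel":[0,0,-0.7],"twist":[0,0,-0.18]},{"gripper":40,"travel":[0,0,-0.7],"twist":[0,0,-0.18]},{"gripper":40,"travel":[0,0,-0.7],"twist":[0,0,-0.18]},{"gripper":40,"travel":[0,0,-0.7],"twist":[0,0,-0.18]},{"gripper":40,"travel":[0,0,0],"twist":[0,0,0]},{"gripper":40,"travel":[0,0,0],"twist":[0,0,0]}]' 36 && python3 rel.py; python3 - <<'E'
from h import *
print(bot.get_obs()['torque'])
a=bot.camera("top")[140:250,210:350,::-1]; b=bot.camera("scene")[95:195,220:340,::-1]
a=cv2.resize(a,(509,400),interpolation=cv2.INTER_CUBIC); b=cv2.resize(b,(480,400),interpolation=cv2.INTER_CUBIC)
cv2.imwrite("pics/s3.png",np.hstack([b,a[:,:310]]))
E
```

```text
time: 6.05
ee_pos: [0.4763, -0.2423, 0.1538]
tcp_rot: [-150.0, -1.3, -95.0]
wrist_force: [-4.3, 8.5, 1.6]
opening: 0.0545
grasp_force: 39.0
q [ -33.8  -25.8  -30.8   57.7   13.  -116. ] lateral+axial to grip (tool mm) [  0.2   1.1 -14.9] twist [0.002 0.002 1.62 ]
[1.52535483 1.13247424 0.9581402 ]
```

View pics/s3.png

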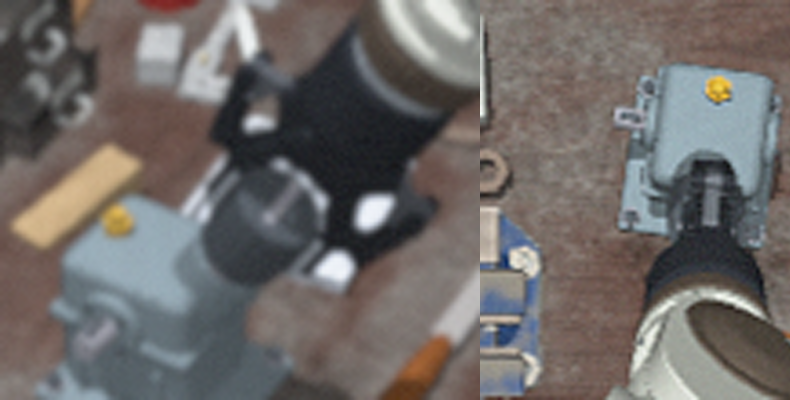

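The bar has turned about a quarter turn (scene crop, (265,220)–(300,185)), so the cap follows the hand. I release, turn back and re-grip.

```bash
python3 -m crank '[{"gripper":85,"travel":[0,0,0],"twist":[0,0,0]},{"gripper":85,"travel":[0,0,0],"twist":[0,0,0]},{"gripper":85,"travel":[0,0,0],"twist":[0,0,0]},{"gripper":85,"travel":[0,0,0],"twist":[0,0,0.18]},{"gripper":85,"travel":[0,0,0],"twist":[0,0,0.18]},{"gripper":85,"travel":[0,0,0],"twist":[0,0,0.18]},{"gripper":85,"travel":[0,0,0],"twist":[0,0,0.18]},{"gripper":85,"travel":[0,0,0],"twist":[0,0,0.18]},{"gripper":85,"travel":[0,0,0],"twist":[0,0,0.18]},{"gripper":85,"travel":[0,0,0],"twist":[0,0,0.18]},{"gripper":85,"travel":[0,0,0],"twist":[0,0,0.18]},{"gripper":85,"travel":[0,0,0],"twist":[0,0,0.18]}]' 36 && python3 -m crank '[{"gripper":85,"travel":[0,0,2],"twist":[0,0,0]},{"gripper":40,"travel":[0,0,0],"twist":[0,0,0]},{"gripper":40,"travel":[0,0,0],"twist":[0,0,0]},{"gripper":40,"travel":[0,0,0],"twist":[0,0,0]},{"gripper":40,"travel":[0,0,0],"twist":[0,0,0]}]' 36 && python3 rel.py
```

```text
time: 7.65
ee_pos: [0.4768, -0.2438, 0.1537]
tcp_rot: [179.8, 30.1, 172.1]
wrist_force: [-1.0, 0.5, -0.2]
opening: 0.085
grasp_force: 0.0
time: 8.28
ee_pos: [0.4779, -0.2439, 0.1521]
tcp_rot: [-180.0, 30.1, 172.5]
wrist_force: [-1.5, 0.4, 2.4]
opening: 0.0548
grasp_force: 37.7
q [-33.8 -25.6 -30.9  57.3  12.8 -23.2] lateral+axial to grip (tool mm) [  1.8   1.  -17.2] twist [-0.     0.001  0.   ]
```

```bash
python3 -m crank '[{"gripper":40,"travel":[0,0,-0.7],"twist":[0,0,-0.18]},{"gripper":40,"travel":[0,0,-0.7],"twist":[0,0,-0.18]},{"gripper":40,"travel":[0,0,-0.7],"twist":[0,0,-0.18]},{"gripper":40,"travel":[0,0,-0.7],"twist":[0,0,-0.18]},{"gripper":40,"travel":[0,0,-0.7],"twist":[0,0,-0.18]},{"gripper":40,"travel":[0,0,-0.7],"twist":[0,0,-0.18]},{"gripper":40,"travel":[0,0,-0.7],"twist":[0,0,-0.18]},{"gripper":40,"travel":[0,0,-0.7],"twist":[0,0,-0.18]},{"gripper":40,"travel":[0,0,-0.7],"twist":[0,0,-0.18]},{"gripper":40,"travel":[0,0,0],"twist":[0,0,0]},{"gripper":40,"travel":[0,0,0],"twist":[0,0,0]}]' 36 && python3 rel.py; python3 - <<'E'
from h import *
print(bot.get_obs()['torque'])
a=bot.camera("top")[140:250,210:350,::-1]; b=bot.camera("scene")[95:195,220:340,::-1]
a=cv2.resize(a,(509,400),interpolation=cv2.INTER_CUBIC); b=cv2.resize(b,(480,400),interpolation=cv2.INTER_CUBIC)
cv2.imwrite("pics/s4.png",np.hstack([b,a[:,:310]]))
E
```

```text
time: 9.65
ee_pos: [0.4745, -0.243, 0.1572]
tcp_rot: [-150.0, -1.3, -95.2]
wrist_force: [-4.0, 2.5, 3.1]
opening: 0.0546
grasp_force: 38.0
q [ -34.   -26.1  -30.6   58.1   12.9 -115.9] lateral+axial to grip (tool mm) [ -0.6   1.3 -11.1] twist [0.000e+00 1.000e-03 1.616e+00]
[0.51019701 0.93733142 0.32140655]
```

View pics/s4.png

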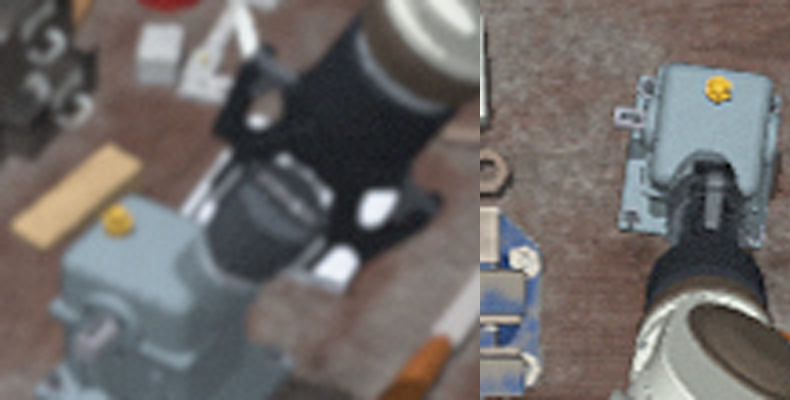

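The bar has turned a half turn in all, and the cap has risen visibly off its boss. Third re-grip, then the final turn.

```bash
python3 -m crank '[{"gripper":85,"travel":[0,0,0],"twist":[0,0,0]},{"gripper":85,"travel":[0,0,0],"twist":[0,0,0]},{"gripper":85,"travel":[0,0,0],"twist":[0,0,0]},{"gripper":85,"travel":[0,0,0],"twist":[0,0,0.18]},{"gripper":85,"travel":[0,0,0],"twist":[0,0,0.18]},{"gripper":85,"travel":[0,0,0],"twist":[0,0,0.18]},{"gripper":85,"travel":[0,0,0],"twist":[0,0,0.18]},{"gripper":85,"travel":[0,0,0],"twist":[0,0,0.18]},{"gripper":85,"travel":[0,0,0],"twist":[0,0,0.18]},{"gripper":85,"travel":[0,0,0],"twist":[0,0,0.18]},{"gripper":85,"travel":[0,0,0],"twist":[0,0,0.18]},{"gripper":85,"travel":[0,0,0],"twist":[0,0,0.18]}]' 36 && python3 -m crank '[{"gripper":85,"travel":[0,0,2],"twist":[0,0,0]},{"gripper":40,"travel":[0,0,0],"twist":[0,0,0]},{"gripper":40,"travel":[0,0,0],"twist":[0,0,0]},{"gripper":40,"travel":[0,0,0],"twist":[0,0,0]},{"gripper":40,"travel":[0,0,0],"twist":[0,0,0]}]' 36 && python3 rel.py && python3 -m crank '[{"gripper":40,"travel":[0,0,-0.7],"twist":[0,0,-0.18]},{"gripper":40,"travel":[0,0,-0.7],"twist":[0,0,-0.18]},{"gripper":40,"travel":[0,0,-0.7],"twist":[0,0,-0.18]},{"gripper":40,"travel":[0,0,-0.7],"twist":[0,0,-0.18]},{"gripper":40,"travel":[0,0,-0.7],"twist":[0,0,-0.18]},{"gripper":40,"travel":[0,0,-0.7],"twist":[0,0,-0.18]},{"gripper":40,"travel":[0,0,-0.7],"twist":[0,0,-0.18]},{"gripper":40,"travel":[0,0,-0.7],"twist":[0,0,-0.18]},{"gripper":40,"travel":[0,0,-0.7],"twist":[0,0,-0.18]},{"gripper":40,"travel":[0,0,-0.7],"twist":[0,0,-0.18]},{"gripper":40,"travel":[0,0,-0.7],"twist":[0,0,-0.18]},{"gripper":40,"travel":[0,0,0],"twist":[0,0,0]}]' 36 && python3 rel.py
```

```text
time: 11.25
ee_pos: [0.4747, -0.2434, 0.1573]
tcp_rot: [179.8, 30.1, 172.0]
wrist_force: [0.3, -0.4, -0.3]
opening: 0.0847
grasp_force: 0.0
time: 11.88
ee_pos: [0.4757, -0.2436, 0.1558]
tcp_rot: [-180.0, 30.1, 172.5]
wrist_force: [-1.7, -0.6, 1.8]
opening: 0.0544
grasp_force: 38.6
q [-33.9 -25.9 -30.7  57.8  12.9 -23.3] lateral+axial to grip (tool mm) [  1.7   1.  -12.9] twist [-0.001  0.001  0.   ]
time: 13.38
ee_pos: [0.4717, -0.243, 0.1622]
tcp_rot: [-152.1, -11.5, -77.0]
wrist_force: [-3.7, 0.2, 2.0]
opening: 0.0546
grasp_force: 38.7
q [ -34.2  -26.4  -30.3   58.8   13.  -136.9] lateral+axial to grip (tool mm) [-1.5  0.9 -5.3] twist [-1.000e-03 -0.000e+00  1.979e+00]
```

```bash
python3 -m crank '[{"gripper":40,"travel":[0,0,-1.5],"twist":[0,0,0]},{"gripper":40,"travel":[0,0,-1.5],"twist":[0,0,0]},{"gripper":40,"travel":[0,0,0],"twist":[0,0,0]},{"gripper":40,"travel":[0,0,0],"twist":[0,0,0]}]' 36 && python3 rel.py
```

```text
time: 13.88
ee_pos: [0.4703, -0.2427, 0.1647]
tcp_rot: [-152.0, -11.5, -77.0]
wrist_force: [-0.1, 0.6, -3.3]
opening: 0.0547
grasp_force: 38.3
q [ -34.3  -26.6  -30.2   59.2   13.  -137. ] lateral+axial to grip (tool mm) [-1.4  1.  -2.5] twist [-1.000e-03  0.000e+00  1.979e+00]
```

```bash
python3 -m crank '[{"gripper":40,"travel":[0,0,-2],"twist":[0,0,0]},{"gripper":40,"travel":[0,0,-3],"twist":[0,0,0]},{"gripper":40,"travel":[0,0,-4],"twist":[0,0,0]}]' 36 && python3 -m crank '[{"gripper":40,"travel":[0,0,-6],"twist":[0,0,0]},{"gripper":40,"travel":[0,0,-10],"twist":[0,0,0]},{"gripper":40,"travel":[0,0,-20],"twist":[0,0,0]},{"gripper":40,"travel":[0,0,-20],"twist":[0,0,0]},{"gripper":40,"travel":[0,0,-20],"twist":[0,0,0]},{"gripper":40,"travel":[0,0,0],"twist":[0,0,0]}]' 36 && python3 rel.py; python3 - <<'E'
from h import *
a=bot.camera("top")[120:250,190:370,::-1]; b=bot.camera("scene")[75:195,220:340,::-1]
a=cv2.resize(a,(480,347),interpolation=cv2.INTER_CUBIC); b=cv2.resize(b,(347,347),interpolation=cv2.INTER_CUBIC)
cv2.imwrite("pics/s5.png",np.hstack([b,a])[:,:800])
# turn to upright: tool z -> down, minimal rotation
o,p,r=now(); z=r.apply([0,0,1]); w=np.cross(z,[0,0,-1]); w*=np.arcsin(np.linalg.norm(w))/np.linalg.norm(w)
print('upright twist',r.inv().apply(w).round(3)); r2=R.from_rotvec(w)*r; print(r2.as_euler('xyz',degrees=True), 'travel to tray after upright', (1e3*r2.inv().apply(np.array([.528,-.463,.25])-p)).round(1))
E
```

```text
time: 14.25
ee_pos: [0.4658, -0.2421, 0.1729]
tcp_rot: [-152.0, -11.5, -77.0]
wrist_force: [-0.2, -0.3, -2.8]
opening: 0.0545
grasp_force: 38.4
time: 15.0
ee_pos: [0.4282, -0.2376, 0.2407]
tcp_rot: [-151.9, -11.6, -77.0]
wrist_force: [0.4, 0.3, -3.4]
opening: 0.0546
grasp_force: 38.8
q [ -37.4  -31.   -24.4   69.8   14.4 -139.8] lateral+axial to grip (tool mm) [-2.6  2.2 84.5] twist [-5.00e-03  1.00e-03  1.98e+00]
upright twist [-0.481 -0.209  0.   ]
[-180.            0.          -74.09418686] travel to tray after upright [244.4 -34.1 -11.7]
```

View pics/s5.png

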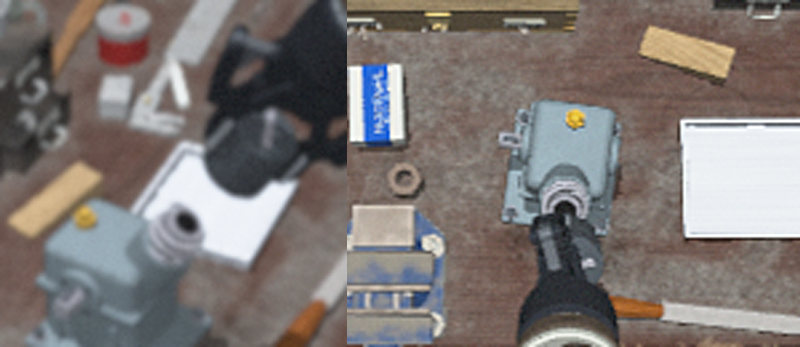

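The cap is off the spigot and held in the fingers; the bare threaded neck shows at (175,230). Next I set the tool upright, carry the cap to the tray and turn the fingers along the tray's long side.

```bash
python3 -m crank '[{"gripper":40,"travel":[0,0,-15],"twist":[-0.12,-0.052,0]},{"gripper":40,"travel":[0,0,-15],"twist":[-0.12,-0.052,0]},{"gripper":40,"travel":[0,0,0],"twist":[-0.12,-0.052,0]},{"gripper":40,"travel":[0,0,0],"twist":[-0.12,-0.052,0]},{"gripper":40,"travel":[25,-4,0],"twist":[0,0,0]},{"gripper":40,"travel":[45,-6,0],"twist":[0,0,0]},{"gripper":40,"travel":[45,-6,0],"twist":[0,0,0]},{"gripper":40,"travel":[45,-6,0],"twist":[0,0,0]},{"gripper":40,"travel":[45,-6,0],"twist":[0,0,0]},{"gripper":40,"travel":[25,-4,0],"twist":[0,0,0]},{"gripper":40,"travel":[0,0,0],"twist":[0,0,0.18]},{"gripper":40,"travel":[0,0,0],"twist":[0,0,0.18]}]' 36 && python3 -m crank '[{"gripper":40,"travel":[0,0,0],"twist":[0,0,0.18]},{"gripper":40,"travel":[0,0,0],"twist":[0,0,0.18]},{"gripper":40,"travel":[0,0,0],"twist":[0,0,0.18]},{"gripper":40,"travel":[0,0,0],"twist":[0,0,0.18]},{"gripper":40,"travel":[0,0,0],"twist":[0,0,0.18]},{"gripper":40,"travel":[0,0,0],"twist":[0,0,0.18]},{"gripper":40,"travel":[0,0,0],"twist":[0,0,0.18]},{"gripper":40,"travel":[0,0,0],"twist":[0,0,0.18]},{"gripper":40,"travel":[0,0,0],"twist":[0,0,0]},{"gripper":40,"travel":[0,0,0],"twist":[0,0,0]}]' 36
python3 - <<'E'
from h import *
b=bot.camera("scene")[50:170,220:380,::-1]
cv2.imwrite("pics/s6.png",cv2.resize(b,(800,600),interpolation=cv2.INTER_CUBIC))
o,p,r=now(); print(o['q'].round(1)); z=r.apply([0,0,1]); w=np.cross(z,[0,0,-1]); print('upright',r.inv().apply(w).round(3)); print((1e3*r.inv().apply(np.array([.528,-.463,.1])-p)).round(1))
f=lambda q:((np.array(proj("scene",q))-[220,50])*5).round(0)
print(f(p),f(p+[0,0,.05]))
E
```

```text
time: 16.6
ee_pos: [0.5095, -0.4483, 0.2632]
tcp_rot: [180.0, 0.1, -95.1]
wrist_force: [0.3, 0.9, -2.6]
opening: 0.0549
grasp_force: 39.5
time: 17.85
ee_pos: [0.5091, -0.4478, 0.2647]
tcp_rot: [180.0, 0.0, -177.0]
wrist_force: [0.9, -0.2, -3.1]
opening: 0.0544
grasp_force: 39.5
[-41.4  25.6  39.  103.4   0.  -44.3]
upright [ 0.     0.001 -0.   ]
[-18.  -16.1 164.9]
[417.  98.] [423.   6.]
```

View pics/s6.png

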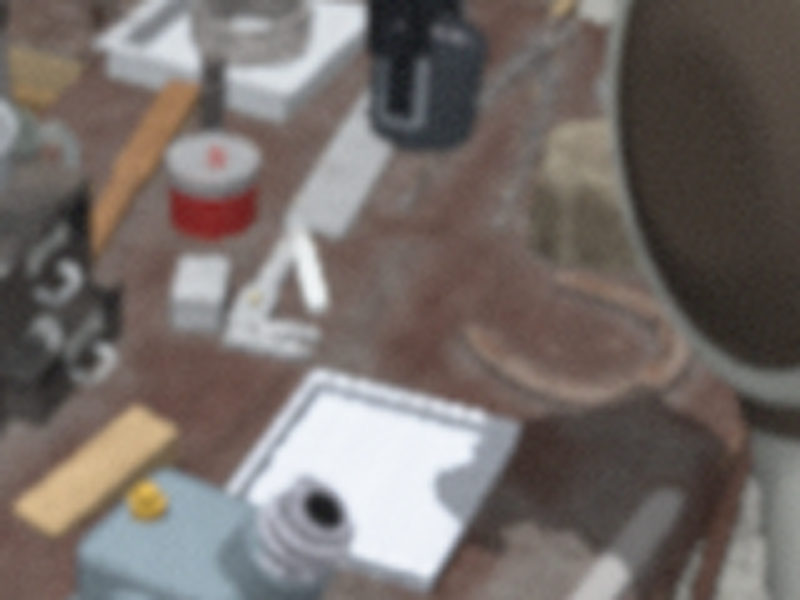

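The cap hangs upright in the hand, its lower rim at row ≈148 around column 424, with no large lean visible. I estimate the rim's height from that.

```bash
python3 - <<'E'
from h import *
o,p,r=now(); a=np.linspace(0,2*np.pi,73)
for d in(8,12,16,20,24):
    P=np.array([proj("scene",p+[.0275*np.cos(t),.0275*np.sin(t),-d/1e3]) for t in a]); P=(P-[220,50])*5; print(d,P[:,1].max().round(0),P[:,0].min().round(0),P[:,0].max().round(0))
E
python3 -m crank '[{"gripper":40,"travel":[-9,-8,30],"twist":[0,0,0]},{"gripper":40,"travel":[-9,-8,40],"twist":[0,0,0]},{"gripper":40,"travel":[0,0,40],"twist":[0,0,0]},{"gripper":40,"travel":[0,0,40],"twist":[0,0,0]},{"gripper":40,"travel":[0,0,40],"twist":[0,0,0]},{"gripper":40,"travel":[0,0,15],"twist":[0,0,0]},{"gripper":40,"travel":[0,0,0],"twist":[0,0,0]},{"gripper":40,"travel":[0,0,0],"twist":[0,0,0]}]' 36
```

```text
8 140.0 362.0 470.0
12 147.0 361.0 469.0
16 154.0 361.0 469.0
20 161.0 360.0 468.0
24 168.0 360.0 467.0
time: 18.9
ee_pos: [0.5287, -0.4637, 0.0627]
tcp_rot: [-179.9, 0.2, -177.2]
wrist_force: [0.0, 0.1, -2.8]
opening: 0.0545
grasp_force: 39.5
```

```bash
python3 -m crank '[{"gripper":40,"travel":[0,0,12],"twist":[0,0,0]},{"gripper":40,"travel":[0,0,12],"twist":[0,0,0]},{"gripper":40,"travel":[0,0,8],"twist":[0,0,0]},{"gripper":40,"travel":[0,0,4],"twist":[0,0,0]},{"gripper":40,"travel":[0,0,0],"twist":[0,0,0]},{"gripper":40,"travel":[0,0,0],"twist":[0,0,0]}]' 36; for i in 1 2 3; do python3 -m crank '[{"gripper":40,"travel":[0,0,1],"twist":[0,0,0]},{"gripper":40,"travel":[0,0,1],"twist":[0,0,0]},{"gripper":40,"travel":[0,0,0],"twist":[0,0,0]}]' 36 | grep -E "pos|wrist"; done
```

```text
time: 19.65
ee_pos: [0.5281, -0.4632, 0.0249]
tcp_rot: [-180.0, 0.1, -177.2]
wrist_force: [0.3, 0.8, -3.1]
opening: 0.0543
grasp_force: 39.5
ee_pos: [0.5279, -0.463, 0.0224]
wrist_force: [0.3, -0.2, -3.4]
ee_pos: [0.5279, -0.463, 0.0203]
wrist_force: [-0.0, -0.3, -3.1]
ee_pos: [0.5279, -0.463, 0.0183]
wrist_force: [-0.1, 0.1, -2.5]
```

```bash
for i in 1 2; do python3 -m crank '[{"gripper":40,"travel":[0,0,0.7],"twist":[0,0,0]},{"gripper":40,"travel":[0,0,0],"twist":[0,0,0]}]' 36 | grep -E "pos|wrist"; done
```

```text
ee_pos: [0.528, -0.463, 0.018]
wrist_force: [0.1, 0.6, -0.3]
ee_pos: [0.5282, -0.4631, 0.0178]
wrist_force: [-0.3, 1.0, 4.9]
```

```bash
for i in 1 2; do python3 -m crank '[{"gripper":40,"travel":[0,0,0.7],"twist":[0,0,0]},{"gripper":40,"travel":[0,0,0],"twist":[0,0,0]}]' 26 | grep -E "pos|wrist|grasp"; done
```

```text
ee_pos: [0.5284, -0.4631, 0.0176]
wrist_force: [-0.5, 2.7, 7.7]
grasp_force: 40.6
ee_pos: [0.5286, -0.4631, 0.0173]
wrist_force: [-0.2, 3.3, 10.3]
grasp_force: 40.8
```

```bash
python3 -m crank '[{"gripper":40,"travel":[0,0,-0.5],"twist":[0,0,0]},{"gripper":56,"travel":[0,0,-0.5],"twist":[0,0,0]},{"gripper":60,"travel":[0,0,0],"twist":[0,0,0]},{"gripper":68,"travel":[0,0,0],"twist":[0,0,0]},{"gripper":78,"travel":[0,0,0],"twist":[0,0,0]},{"gripper":78,"travel":[0,0,0],"twist":[0,0,0]},{"gripper":78,"travel":[0,0,0],"twist":[0,0,0]}]' 26; python3 -m crank '[{"gripper":78,"travel":[0,0,-5],"twist":[0,0,0]},{"gripper":78,"travel":[0,0,-15],"twist":[0,0,0]},{"gripper":78,"travel":[0,0,-25],"twist":[0,0,0]},{"gripper":78,"travel":[0,0,-35],"twist":[0,0,0]},{"gripper":78,"travel":[0,0,-40],"twist":[0,0,0]},{"gripper":78,"travel":[0,0,-40],"twist":[0,0,0]},{"gripper":78,"travel":[60,0,0],"twist":[0,0,0]},{"gripper":78,"travel":[60,0,0],"twist":[0,0,0]},{"gripper":78,"travel":[0,0,0],"twist":[0,0,0]},{"gripper":78,"travel":[0,0,0],"twist":[0,0,0]},{"gripper":78,"travel":[0,0,0],"twist":[0,0,0]},{"gripper":78,"travel":[0,0,0],"twist":[0,0,0]}]'
python3 - <<'E'
from h import *
for n in("scene","top"):
    im=bot.camera(n).astype(int); cv2.imwrite(f"pics/{n}9.png",im[:,:,::-1])
    def px(z): return proj(n,[.528,-.463,z])
    m=np.zeros(im.shape[:2],np.uint8); P=[]
    for z in(.003,.055):
        for t in np.linspace(0,6.28,40): P.append(proj(n,[.528+.0275*np.cos(t),-.463+.0275*np.sin(t),z]))
    h=cv2.convexHull(np.array(P,np.float32)); cv2.fillConvexPoly(m,h.round().astype(int),1)
    dark=(im.max(2)<110)
    x0,y0=h.min((0,1)).astype(int)-6; x1,y1=h.max((0,1)).astype(int)+6
    print(n,"expected area",m.sum(),"dark in",(dark&(m>0)).sum())
    for y in range(y0,y1): print(''.join('#' if dark[y,x] and m[y,x] else 'd' if dark[y,x] else '-' if m[y,x] else '.' for x in range(x0,x1)))
E
```

```text
time: 22.65
ee_pos: [0.528, -0.463, 0.0167]
tcp_rot: [-180.0, 0.1, -177.2]
wrist_force: [-0.6, -0.2, 0.5]
opening: 0.0782
grasp_force: 0.0
time: 24.15
ee_pos: [0.4088, -0.4687, 0.1764]
tcp_rot: [-180.0, 0.1, -177.2]
wrist_force: [0.3, -0.1, -0.3]
opening: 0.0778
grasp_force: 0.0
scene expected area 478 dark in 228
...................dddddddddddd
...................dddddddddddd
...................dddddddddddd
.....................dddddddddd
......................ddddddddd
......................ddddddddd
.....................dddd.....d
...........----------dd......dd
.........-----------###-.......
........------------#----......
.......-------------------.....
.......--------------------....
.......--------------------....
.......--------------------....
.......--------------------....
.......--#-----------------....
.......--##-------------#--....
.......-#####--------####--....
.......-#################--....
......--#################--....
......--#################--....
......--#################-.....
......--#################-.....
......--#################-.....
......--########
[... 1107 characters left out ...]
--....
......-#####---####---#-#-##--.....
......-#####------#---###-##--.....
......-#####------#----#####--.....
.......######----##----#-###-......
.......-#####----##----#-##--......
.......-######----#----#-#--.......
........-#######-#########-........
.........###############-..........
..........#############............
...........##########..............
.............d####-................
...................................
...................................
...................................
...................................
...................................[ WARN:0@0.774] global loadsave.cpp:1063 imwrite_ Unsupported depth image for selected encoder is fallbacked to CV_8U.
```

```bash
python3 -c "
from workcell import bot
print(bot.job_done())"
```

```text
the job is handed in; nothing more can be done
None
```

I unscrewed the filler cap in three re-gripped turns and lifted it off once the thread let go. It now stands upright on its open end in the drip tray, released, going by an outline check on the last images. I handed the job in at about 24 s; the oil can, nut and carton were not touched.

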